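Set up the folding platform stand

TASK

Set up the folding platform on the lab bench: swing the stand's yellow prop leg up and over until it snaps past its over-centre point and stays locked. Then take the aluminium plate by its handle and lower it onto the stand so that both dowel pins come up through its two holes and it lies flat and fully down on the pillars with its blue-marked side standing on the leg's roller. Let go, and do not disturb the other things on the bench.

Things in the scene. Friction and masses are not known exactly. Their poses are not given: they have to be found in the camera images.
- stand: Folding platform stand, fixed. Origin: underside centre of its dark base, 260 (x) x 180 (y) x 12 mm. Its x runs from the leg's free end to the two pillars (22 mm thick, at x +80, y +60 and -60 mm, a crossbar between), which end in flat shoulders 166.5 mm above the bench, a brass dowel pin on each. The seated plate's origin is at x +20, y 0, z 166.5 mm in this frame, axes parallel.
- prop_leg (a joint): Yellow prop leg's angle, rad: 0 folded (30 degrees up from level, towards the stand's -x), growing as it swings up and over towards the pillars, 1.22 at its lock stop (10 degrees past upright). A tension spring pulls it back to 0 below about 0.8 and snaps it on to 1.22 above; it never rests between. It takes at most 0.5 N m (5 N at the roller, square to the leg). Load from above keeps it locked.
- leg_hinge (a point): Middle of the prop leg's hinge axis, which runs along the stand's y: x -40, y 0, z 60 mm in the stand's frame. Fixed to the stand; grey clevis cheeks there reach 72 mm above the bench.
- prop_roller: Free-turning black roller across the leg's free end, 16 mm thick, 90 mm long along the stand's y. Origin: its centre, 100 mm from leg_hinge; its x and z axes turn as it rolls. Folded: 110 mm above the bench, at x -127 mm of the stand, free air in front and below. Locked: x -23, z 158.5 mm, its top level with the pillars' shoulders. The leg is two 12 mm rods, 22 mm either side of the middle.
- plate: Loose aluminium platform plate, 180 (x) x 170 (y) x 6 mm, about 0.5 kg, lying flat on the bench with its handle up. Origin: centre of its underside. Two 10 mm through holes at x = +60, y = +60 and -60 mm, near the plain edge; a blue line marks the opposite (-x) edge, which ends up over the prop leg, overhanging it.
- grip (a point): Middle of the plate's black handle bar, 56 mm above the plate's underside, over the plate's origin. The bar runs along the plate's y, 12 mm wide and 12 mm high, 78 mm clear between its two posts, 44 mm of free height below it.
- hole0 (a point): Centre of the plate's +y hole (10 mm) at the underside.
- hole1 (a point): Centre of the plate's -y hole (10 mm) at the underside.
- pin0 (a point): Foot of the stand's +y dowel pin, at the pillar's shoulder. The pin is 8 mm in diameter, stands 22 mm above this point, the last 12 mm a cone. hole0 goes here.
- pin1 (a point): Foot of the stand's -y dowel pin, likewise. hole1 goes here.
- screwdriver: Bystander: yellow-handled screwdriver, 170 mm, lying between the stand's and the plate's places.
- beaker: Bystander: small glass beaker, 56 mm wide, 75 mm high, standing.
- bottle: Bystander: amber bottle with red cap, 56 mm wide, 130 mm high, standing behind the beaker.
- tape_roll: Bystander: roll of tape, 90 mm wide, 25 mm high, lying on the right.
- wrench: Bystander: steel wrench, 160 mm, lying on the left.
- pliers: Bystander: orange-handled pliers, 150 mm long, lying on the near left.
- tape_measure: Bystander: blue tape measure, 70 x 35 x 60 mm, standing on the near right.

How it is judged:
By the outcome, as a careful person would: the job done as asked, in the order asked, and still so for the second after the job is handed in, with the robot touching nothing.
It also fails if it takes over 64 s, if anything falls off the work surface, if the arm or the gripper's body presses on something with over 40 N, if the wrist force passes 120 N, or if a joint passes its speed limit or range.

ROBOT

A 7-joint arm with a two-finger parallel gripper is mounted at the origin on the work surface. World frame = base frame: x ahead of the robot, y to its left, z up, the work surface at z = 0. Lengths are in m, angles in rad, forces in N, time in s.
With the tool pointing down it reaches from about 0.425 to 0.825 m from the base axis. Payload 3.6 kg.
Tool frame: the origin (TCP) lies where the fingers leave the gripper's body, on its centre line; the fingertips stand 84 mm ahead of it and the grasp point (between the pads) lies 65 mm ahead of it; z points along the fingers, y is the line along which they close (so a half turn about z gives the same grasp; the last joint's range is limited). The gripper opens to 93 mm and grips with 3 to 60 N. Pads are 15 mm wide; open, the fingers measure 128 mm over their backs; the gripper's body (75 mm by 188 mm) begins 65 mm behind the grasp point.
Start: joints at [1.099, 0.615, -0.013, 1.423, 0.008, 1.103, -0.04], TCP at [0.28, -0.587, 0.303] pointing down, gripper open.
Joint ranges: [-3.12, 3.12], [-0.3, 2.06], [-1.34, 1.32], [0.26, 2.42], [-1.36, 4.5], [0.01, 1.98], [-2.84, 2.84]. Speed limits (rad/s): [2.79, 2.79, 3.14, 3.14, 3.14, 3.14, 3.14].

INTERFACE

Orientations are given as a 3x3 rotation matrix whose columns are the frame's x, y, z axes.
In Python, from cell import env gives the robot as it stands.
- The arm moves only by the tool step_arm, never from a script. Its argument "deltas" is text: rows parted by semicolons, each of 5 numbers parted by spaces: the shift along the tool's x, y, z as a fraction of full scale, then the turn about the tool's z as a fraction of full scale, then the finger opening in mm, from 0 to 93. In form: tx ty tz turn fingers; .... A call has 1 to 20 rows; each row is the pose to reach, as a shift and turn from the pose commanded when the call began, along the tool's axes at that moment, turning the shorter way round; what a row does not reach only later rows make up. Full scale, the value 1, is 100 mm for a shift and 360 degrees for a turn. A row lasts 1/12 s, in which the tool goes at most 41.7 mm and 7.16 degrees, less where a joint would pass 70% of its speed; a pose out of reach is approached as far as the arm can. A call with a number of a shift or a turn outside -1 to 1 is refused whole. A call with a gripper value outside its range is refused whole. The fingers move at their own pace and stop on an object; the grip force is fixed at half the most. Time passes only in rows, so rows that repeat a pose let the fingers close. It gives the time, the measured TCP pose, the force, the opening and the grip force at its end, in the units of the state.
- env.get_obs(): the state, without advancing time (a new reading comes with each control period).
- env.grab_frame(name): name is "scene" or "top"; returns a dict with "frame" (384x512x3 uint8, red, green, blue), "fx", "fy", "cx", "cy" (pixels), "R" (3x3) and "t" (3): a world point X has camera coordinates R X + t. Camera axes: x right, y down, z forward; pixel columns grow to the right and rows downward; lengths in m; the calibration is good to about 2 mm. A picture is of the moment at which its call begins. There is no depth.
- env.finish_job(): hands the job in; it is judged then, once.
The state is a dict: "time_s": time; "q": joint angles; "joint_vel": joint speeds; "joint_torque": joint torques, N m; "tcp_pos": TCP position; "tool_rot": TCP orientation; "wrist_force": force on the tool from outside, world axes, zero at the start; "moment": the same for the moment, N m; "gripper_width": finger opening in m; "grasp_force": force on a finger pad.
Only numpy, scipy, OpenCV 4.12 (cv2) and the standard library are available. Lean on these libraries where they do the work, as an engineer would, in place of code of your own. Each camera call takes 0.05 s, during which the arm holds its last target. There are 200 camera calls.

## Working session

There is one attempt and no reset: what is moved stays moved. The work goes in short steps, Python scripts to look and compute and a tool call to move; the robot and the scene stay as the last step left them, time stands still between calls to the robot, and variables do not carry over. Pictures are saved under pics/ and viewed, at most 10 in all, crops included, and the job is handed in when it is done.

Besides the shell and the picture viewer there is one more tool, called after ">>>" as name(argument=value, ...), one argument or row to a line, values as JSON. step_arm: Moves the arm, as the interface text tells. Shift numbers are shares of 100 mm and turn numbers shares of 360 degrees, none past 1 either way. Its arguments: {"type":"object","properties":{"deltas":{"type":"string"}},"required":["deltas"]}

```bash
mkdir -p pics
cat > h.py <<'E'
import numpy as np, cv2
from cell import env
def snap(n,name):
    f=env.grab_frame(n); cv2.imwrite(f'pics/{name}.png',cv2.cvtColor(f['frame'],cv2.COLOR_RGB2BGR))
    np.savez(f'pics/{name}.npz',**f); return f
def load(name): return dict(np.load(f'pics/{name}.npz'))
def ray(f,u,v):
    R=np.array(f['R']);t=np.array(f['t'])
    d=R.T@np.array([(u-f['cx'])/f['fx'],(v-f['cy'])/f['fy'],1.]); return -R.T@t,d
def onz(f,u,v,z):
    c,d=ray(f,u,v); return c+d*(z-c[2])/d[2]
def proj(f,X):
    p=np.array(f['R'])@np.array(X)+np.array(f['t']); return np.array([f['fx']*p[0]/p[2]+f['cx'],f['fy']*p[1]/p[2]+f['cy']])
E
python3 - <<'E'
from h import *
for n in ('scene','top'):
    f=snap(n,n+'0'); print(n,f['fx'],f['cx'],f['cy'],-np.array(f['R']).T@f['t'],np.array(f['R'])[2])
o=env.get_obs(); print(o)
E
```

```text
scene 456.02345427348666 250.3589152966811 189.9059838307157 [ 1.52366536 -0.16000388  1.17493727] [-0.68466084  0.098002   -0.72224313]
top 366.89075965084817 258.52748321192314 191.3139520191153 [ 0.39805315 -0.01463639  1.22113031] [ 0.12647554  0.01766428 -0.99181244]
{'time_s': 0.1, 'q': array([ 1.09949231,  0.6157902 , -0.0126325 ,  1.42472672,  0.00813199,
        1.10340626, -0.04042379]), 'joint_vel': array([ 0.00023453, -0.0045753 ,  0.00122368, -0.0053304 , -0.00019577,
        0.00021106,  0.00132026]), 'joint_torque': array([ 9.13940403e-04, -4.60041761e+01,  2.09900010e-01, -1.66244817e+01,
       -6.11904496e-02,  1.69721735e-02,  1.08084123e-04]), 'tcp_pos': array([ 0.27947335, -0.5862773 ,  0.30172168]), 'tool_rot': array([[ 9.02665250e-01,  4.30342189e-01, -1.02344315e-03],
       [ 4.30343404e-01, -9.02662952e-01,  2.03721372e-03],
       [-4.71252059e-05, -2.27935404e-03, -9.99997401e-01]]), 'wrist_force': array([-0.8238067 , -0.22579949,  0.03674235]), 'moment': array([ 0.02301927, -0.00725538,  0.02334649]), 'grasp_force': 0.0, 'gripper_width': 0.09322388310022628}
```

View pics/scene0.png

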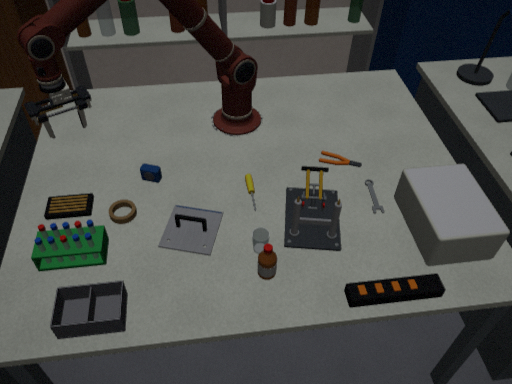

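View pics/top0.png

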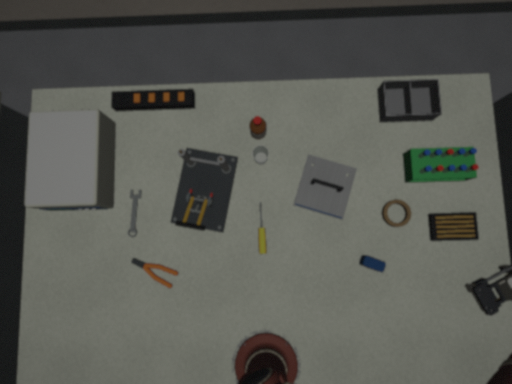

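The scene view shows the stand at about (313,215), the plate at (192,229) and the screwdriver at (251,190). In the top view the stand is at (205,190), the plate at (325,186), the beaker at (260,155) and the bottle at (258,127). I'll enlarge the parts that matter.

Run:
```python
import cv2,numpy as np
t=cv2.imread('pics/top0.png');s=cv2.imread('pics/scene0.png')
c=lambda im,x,y,w=80,h=100:cv2.resize(im[y:y+int(w*.75),x:x+w],(400,300),interpolation=cv2.INTER_CUBIC)
o=np.vstack([np.hstack([c(t,150,143,120),c(t,280,150,90)]),np.hstack([c(s,265,160,120),c(s,150,198,80)])])
cv2.imwrite('pics/crop0.png',o)
```

```text
(no output)
```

View pics/crop0.png

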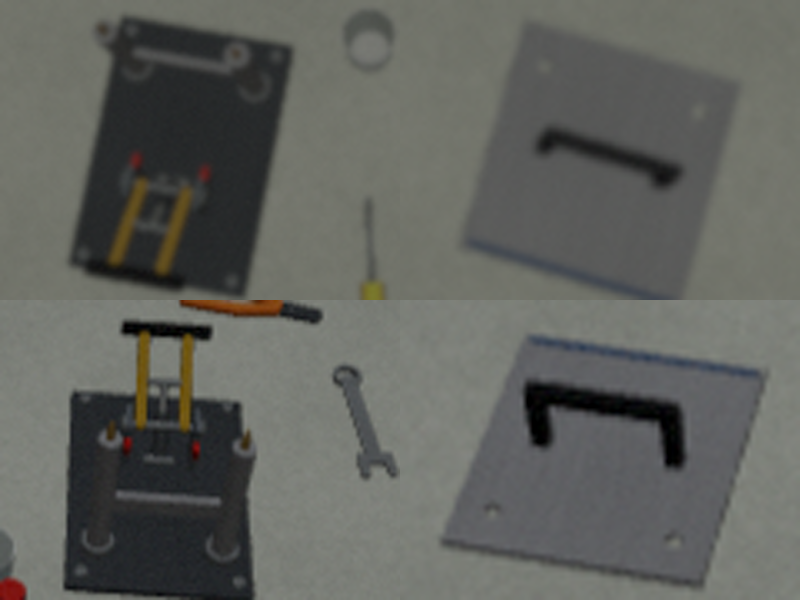

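```bash
cat > m.py <<'E'
from h import *
def rect(f,mask,z):
    cs,_=cv2.findContours(mask,cv2.RETR_EXTERNAL,cv2.CHAIN_APPROX_NONE)
    c=max(cs,key=cv2.contourArea)[:,0,:].astype(float)
    P=np.array([onz(f,u,v,z)[:2] for u,v in c])
    return P,cv2.minAreaRect((P*1000).astype(np.float32))
def roi(mask,x,y,w,h):
    o=np.zeros_like(mask); o[y:y+h,x:x+w]=mask[y:y+h,x:x+w]; return o
def cen(f,u,v,r=3,sgn=1):
    g=cv2.cvtColor(f['frame'],cv2.COLOR_RGB2GRAY).astype(float); u0,v0=int(round(u)),int(round(v))
    w=g[v0-r:v0+r+1,u0-r:u0+r+1]*sgn; w=np.clip(w-np.percentile(w,60),0,None)
    yy,xx=np.mgrid[v0-r:v0+r+1,u0-r:u0+r+1]; return (xx*w).sum()/w.sum(),(yy*w).sum()/w.sum()
E
python3 - <<'E'
from m import *
T=load('top0');S=load('scene0')
tc=lambda x,y,ox,oy,w:(ox+x*w/400-.5+.5*w/400,oy+y*w/400-.5+.5*w/400)
print('screws')
for f,pts,o in((T,[(128,30),(277,57),(233,282),(83,255)],(150,143,120)),(S,[(229,581-300+0),(80,270),(88,98),(229,105)],(265,160,120))):
    W=[]
    for p in pts:
        u=tc(*p,*o); c=cen(f,*u,2); W.append(onz(f,*c,.012)[:2]); print(np.round(u,1),np.round(c,1),np.round(W[-1]*1e3,1))
    W=np.array(W);x=W[0]+W[1]-W[2]-W[3];print('centre',W.mean(0)*1e3,'yaw',np.degrees(np.arctan2(x[1],x[0])), [np.linalg.norm(W[i]-W[i-1])*1e3 for i in range(4)])
print('pins/holes')
for n,f in(('T',T),('S',S)):
    hsv=cv2.cvtColor(f['frame'],cv2.COLOR_RGB2HSV);g=hsv[...,2]
    r=(285,150,80,72) if n=='T' else (152,195,80,62)
    print(n,'bg',np.median(g))
    bench=np.abs(f['frame'].astype(int)-np.median(f['frame'][r[1]:r[1]+4,r[0]:r[0]+10].reshape(-1,3),0)).sum(2)
    m=(bench>40).astype(np.uint8)*255
    P,R=rect(f,cv2.morphologyEx(roi(m,*r),cv2.MORPH_OPEN,np.ones((3,3))),.006); print('plate',R)
    pts=[(545,66),(700,110)] if n=='T' else [(492,510-300),(675,540-300)]
    o=(280,150,90) if n=='T' else (150,198,80)
    W=[]
    for x,y in pts:
        u=tc(x-400,y,*o);c=cen(f,*u,2);W.append(onz(f,*c,.003)[:2]);print(np.round(u,1),np.round(c,1),W[-1]*1e3)
E
```

```text
screws
[188.  151.6] [188.6 151.3] [695.6 239.6]
[232.8 159.8] [232.4 159.2] [663.8  91.7]
[219.6 227.2] [219. 227.] [437.9 140. ]
[174.6 219.2] [174.3 218.8] [469.1 287.8]
centre [566.59357081 189.79437577] yaw -12.055164464622443 [np.float64(231.60198340489367), np.float64(151.2193183897626), np.float64(230.98017061980897), np.float64(151.0540647228228)]
[333.3 244. ] [334.9 244. ] [690.2 233.1]
[288.6 240.6] [288.8 240.7] [659.1  90.1]
[291. 189.] [291.  187.4] [426.6 142.6]
[333.3 191.2] [333.3 189.2] [453.7 290.1]
centre [557.41769997 188.95683943] yaw -13.149940764067418 [np.float64(243.2625169106473), np.float64(146.34907549906396), np.float64(238.38968692229997), np.float64(149.9322918603247)]
pins/holes
T bg 109.0
plate ((562.790771484375, -213.8158721923828), (169.9520263671875, 181.4488525390625), 71.50525665283203)
[312.2 164.5] [312.  164.4] [ 639.19869291 -175.35138813]
[347.1 174.4] [346.7 174.5] [ 601.41098301 -289.62980317]
S bg 109.0
plate ((566.5556640625, -216.52438354492188), (172.86891174316406, 188.81150817871094), 71.48088073730469)
[168.  239.6] [167.9 240.9] [ 604.67778671 -293.40007938]
[204.6 245.6] [204.6 246.5] [ 641.37712136 -178.16869285]
```

Top-view measurements:
- **Stand:** centre (566.6, 189.8), yaw -12.05°.
- **Plate:** centre (563, -213.7), yaw -18.4°.

I'll push the leg first, with closed fingers, and start by travelling over to it.

>>> step_arm(
  deltas="0.5 -0.5 0 0 0;1 -1 0 0 0;1 -1 0 0 0;1 -1 0 0 0;1 -1 0 0 0",
)

```text
time_s: 0.52
tcp_pos: [0.33, -0.4481, 0.3027]
tool_rot: [[0.899, 0.438, 0.001], [0.438, -0.899, 0.004], [0.003, -0.004, -1.0]]
wrist_force: [1.4, -0.7, -0.2]
gripper_width: 0.064
grasp_force: 0.0
```

>>> step_arm(
  deltas="0.5 -0.5 0 0 0;1 -1 0 0 0;1 -1 0 0 0;1 -1 0 0 0;1 -1 0 0 0",
)

```text
time_s: 0.93
tcp_pos: [0.376, -0.3164, 0.3027]
tool_rot: [[0.899, 0.437, 0.001], [0.437, -0.899, 0.002], [0.002, -0.002, -1.0]]
wrist_force: [0.1, -0.0, 0.2]
gripper_width: 0.031
grasp_force: 0.0
```

>>> step_arm(
  deltas="0.5 -0.5 0 0 0;1 -1 0 0 0;1 -1 0 0 0;1 -1 0 0 0;1 -1 0 0 0",
)

```text
time_s: 1.35
tcp_pos: [0.4231, -0.1843, 0.3028]
tool_rot: [[0.9, 0.436, 0.001], [0.436, -0.9, 0.001], [0.001, -0.001, -1.0]]
wrist_force: [-0.2, -0.1, 0.6]
gripper_width: 0.0008
grasp_force: 0.0
```

>>> step_arm(
  deltas="0.5 -0.5 0 0 0;1 -1 0 0 0;1 -1 0 0 0;1 -1 0 0 0;1 -1 0 0 0",
)

```text
time_s: 1.77
tcp_pos: [0.4705, -0.0517, 0.3027]
tool_rot: [[0.901, 0.434, 0.002], [0.434, -0.901, 0.001], [0.002, -0.0, -1.0]]
wrist_force: [-0.6, -0.2, 0.6]
gripper_width: 0.0006
grasp_force: 0.0
```

>>> step_arm(
  deltas="0.2 -0.4 0 -0.02 0;0.45 -0.95 0 -0.04 0;0.45 -0.95 0 -0.06 0;0.45 -0.95 0 -0.08 0;0.45 -0.95 0 -0.1 0;0.45 -0.95 0 -0.12 0;0.45 -0.95 0 -0.135 0;0.45 -0.95 0 -0.146 0;0.45 -0.95 0 -0.146 0",
)

```text
time_s: 2.52
tcp_pos: [0.4692, 0.0473, 0.3023]
tool_rot: [[0.213, 0.977, -0.0], [0.977, -0.213, -0.002], [-0.002, 0.0, -1.0]]
wrist_force: [-0.1, 0.4, 0.2]
gripper_width: 0.0005
grasp_force: 0.0
```

>>> step_arm(
  deltas="0.4 -0.25 0 0 0;0.77 -0.49 0 0 0;0.77 -0.49 0 0 0;0.77 -0.49 0 0 0",
)

```text
time_s: 2.85
tcp_pos: [0.4361, 0.1381, 0.3029]
tool_rot: [[0.205, 0.979, 0.0], [0.979, -0.205, 0.0], [0.0, 0.0, -1.0]]
wrist_force: [0.0, -0.4, -0.6]
gripper_width: 0.0005
grasp_force: 0.0
```

>>> step_arm(
  deltas="0.4 -0.25 0 0 0;0.77 -0.49 0 0 0;0.77 -0.49 0 0 0;0.77 -0.49 0 0 0;0.77 -0.49 0 0 0",
)

```text
time_s: 3.27
tcp_pos: [0.4058, 0.2201, 0.3025]
tool_rot: [[0.211, 0.978, 0.0], [0.978, -0.211, -0.002], [-0.002, 0.001, -1.0]]
wrist_force: [0.9, 0.0, -0.0]
gripper_width: 0.0009
grasp_force: 0.0
```

Run:
```python
from h import *
a=snap('scene','s1');b=snap('top','t1')
A=cv2.resize(cv2.imread('pics/s1.png')[110:290,230:390],(400,450));B=cv2.resize(cv2.imread('pics/t1.png')[110:290,140:300],(400,450))
cv2.imwrite('pics/c1.png',np.hstack([A,B]))
o=env.get_obs();print(o['time_s'],o['tcp_pos'],o['tool_rot'],o['wrist_force'],o['q'])
R=o['tool_rot'];d=np.array([412.4-405.7,0,0])
```

```text
3.3667 [0.40595237 0.21951629 0.30244892] [[ 2.12713269e-01  9.77114655e-01  1.24533259e-04]
 [ 9.77112392e-01 -2.12712498e-01 -2.18307434e-03]
 [-2.10662415e-03  5.86051869e-04 -9.99997609e-01]] [ 0.31159599 -0.15391787 -0.03836772] [-0.22571348  0.3525386  -0.42863041  1.93509362  0.1875948   0.89344597
 -0.96378742]
```

View pics/c1.png

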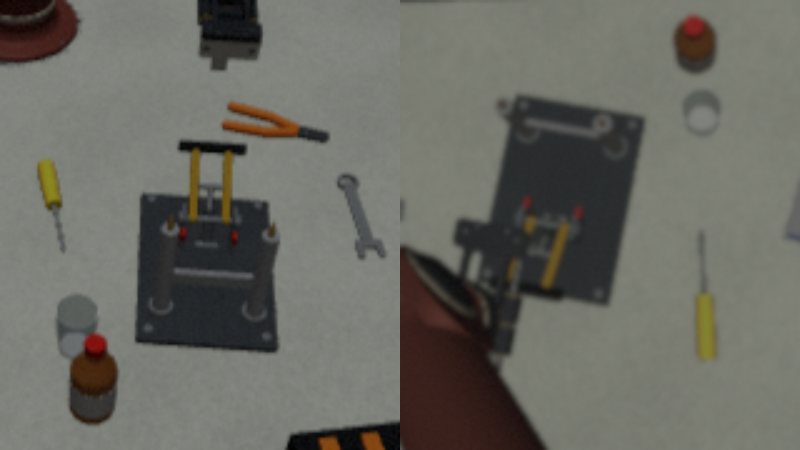

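The gripper is centred behind the roller: in the crop, the fingers are at about (218,62) and the roller at (212,147). I'll lower it, then push along the arc.

>>> step_arm(
  deltas="0.045 0 0.3 0 0;0.045 0 0.6 0 0;0.045 0 0.9 0 0;0.045 0 1 0 0;0.045 0 1 0 0",
)

```text
time_s: 3.78
tcp_pos: [0.4052, 0.2237, 0.2002]
tool_rot: [[0.211, 0.977, -0.005], [0.977, -0.211, -0.005], [-0.006, -0.004, -1.0]]
wrist_force: [0.0, -0.0, 1.2]
gripper_width: 0.0004
grasp_force: 0.0
```

>>> step_arm(
  deltas="0 0 0.2 0 0;0 0 0.33 0 0;0 0 0.33 0 0;0 0 0.33 0 0",
)

```text
time_s: 4.12
tcp_pos: [0.4063, 0.226, 0.1703]
tool_rot: [[0.209, 0.978, 0.001], [0.978, -0.209, -0.0], [-0.0, 0.001, -1.0]]
wrist_force: [-0.1, 0.0, -0.6]
gripper_width: 0.0004
grasp_force: 0.0
```

>>> step_arm(
  deltas="0 0.05 0 0 0;0 0.11 0 0 0;0 0.16 -0.07 0 0;0 0.21 -0.14 0 0;0 0.27 -0.2 0 0;0 0.33 -0.27 0 0;0 0.4 -0.32 0 0;0 0.47 -0.37 0 0;0 0.55 -0.4 0 0;0 0.63 -0.44 0 0;0 0.72 -0.46 0 0;0 0.8 -0.48 0 0;0 0.86 -0.49 0 0;0 0.92 -0.5 0 0;0 0.92 -0.5 0 0;0 0.92 -0.5 0 0",
)

```text
time_s: 5.45
tcp_pos: [0.4958, 0.2078, 0.2197]
tool_rot: [[0.208, 0.978, 0.0], [0.978, -0.208, 0.0], [0.0, 0.0, -1.0]]
wrist_force: [-0.7, -0.3, -0.2]
gripper_width: 0.0
grasp_force: 0.0
```

Run:
```python
from h import *
a=snap('scene','s2')
cv2.imwrite('pics/c2.png',cv2.resize(cv2.imread('pics/s2.png')[130:260,240:370],(520,520)))
```

```text
(no output)
```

View pics/c2.png

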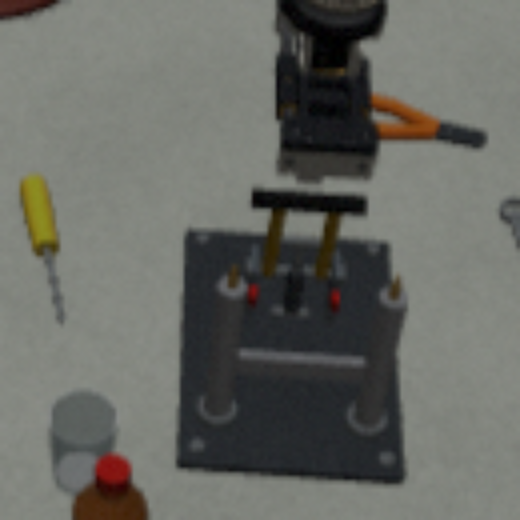

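The roller has moved to about (317,180) px, clear of the gripper. I'll retreat upwards, then check its position numerically.

>>> step_arm(
  deltas="0 -0.1 -0.3 0 0;0 -0.1 -0.6 0 0;0 -0.1 -0.9 0 0;0 -0.1 -0.9 0 0",
)

```text
time_s: 5.83
tcp_pos: [0.4871, 0.2122, 0.3154]
tool_rot: [[0.206, 0.979, 0.01], [0.979, -0.206, 0.005], [0.007, 0.009, -1.0]]
wrist_force: [1.7, 0.3, 0.7]
gripper_width: 0.0005
grasp_force: 0.0
```

```bash
cat >> m.py <<'E'
th=np.radians(-12.05);SC=np.array([.5666,.1898,0]);SX=np.array([np.cos(th),np.sin(th),0]);SY=np.array([-SX[1],SX[0],0])
def st(x,y,z): return SC+SX*x/1e3+SY*y/1e3+np.array([0,0,z/1e3])
E
python3 - <<'E'
from m import *
for f,n in((load('scene0'),'before'),(snap('scene','s3'),'after')):
    for l,p in(('folded',(-126.6,0,110)),('locked',(-23,0,158.5)),('upright',(-40,0,160))): 
        if n=='before': print(l,proj(f,st(*p)))
    g=f['frame'].max(2); 
    w=(315,169) if n=='before' else (317,180)
    sub=(g[w[1]-6:w[1]+7,w[0]-20:w[0]+21]<28).astype(np.uint8); k,_,s,c=cv2.connectedComponentsWithStats(sub)
    i=1+np.argmax(s[1:,4]);print(n,s[i],c[i]+[w[0]-20,w[1]-6])
E
```

```text
folded [315.33600431 168.75649394]
locked [317.73029739 180.18144058]
upright [317.65713007 176.07998445]
before [ 7  4 26  5 75] [314.56       168.65333333]
after [  6   4  28   5 102] [316.1372549 180.2254902]
```

The leg is locked: the roller matches the predicted locked pixel row of 180.2. Next, the plate.

>>> step_arm(
  deltas="-0.4 0.15 0 0 70;-0.8 0.3 0 0 70;-1 0.41 0 0 70;-1 0.41 0 0 70",
)

```text
time_s: 6.22
tcp_pos: [0.5058, 0.0961, 0.308]
tool_rot: [[0.218, 0.976, -0.002], [0.976, -0.218, -0.006], [-0.006, -0.001, -1.0]]
wrist_force: [0.2, 0.0, 0.3]
gripper_width: 0.0225
grasp_force: 0.0
```

>>> step_arm(
  deltas="-0.4 0.15 0 0 70;-0.8 0.3 0 0 70;-1 0.41 0 0 70;-1 0.41 0 0 70",
)

```text
time_s: 6.55
tcp_pos: [0.5247, -0.0098, 0.3081]
tool_rot: [[0.218, 0.976, -0.002], [0.976, -0.218, -0.004], [-0.005, -0.001, -1.0]]
wrist_force: [-1.0, -0.0, 0.6]
gripper_width: 0.0493
grasp_force: 0.0
```

>>> step_arm(
  deltas="-0.4 0.15 0 0 70;-0.8 0.3 0 0 70;-1 0.41 0 0 70;-1 0.41 0 0 70",
)

```text
time_s: 6.88
tcp_pos: [0.5438, -0.1157, 0.308]
tool_rot: [[0.217, 0.976, -0.002], [0.976, -0.217, -0.004], [-0.004, -0.001, -1.0]]
wrist_force: [0.1, -0.3, -0.0]
gripper_width: 0.0694
grasp_force: 0.0
```

>>> step_arm(
  deltas="-0.4 0.15 0.1 0.01 70;-0.8 0.3 0.2 0.018 70;-1 0.41 0.3 0.018 70;-1 0.41 0.4 0.018 70;-1 0.41 0.4 0.018 70;-1 0.41 0.4 0.018 70",
)

```text
time_s: 7.38
tcp_pos: [0.5629, -0.2126, 0.2685]
tool_rot: [[0.313, 0.95, -0.003], [0.95, -0.313, 0.003], [0.002, -0.003, -1.0]]
wrist_force: [1.1, 1.6, 0.2]
gripper_width: 0.0702
grasp_force: 0.0
```

Run:
```python
from h import *
o=env.get_obs();R=o['tool_rot'];print(o['time_s'],o['tcp_pos'],np.degrees(np.arctan2(R[1,0],R[0,0])),o['gripper_width'])
print(R.T@(np.array([.5630,-.2137,.121])-o['tcp_pos']))
```

```text
7.3833 [ 0.56294884 -0.21257619  0.26852892] 71.73254184299115 0.07022037386431719
[-0.00139057  0.00091032  0.14752385]
```

>>> step_arm(
  deltas="0 0.01 0.3 0 70;0 0.01 0.6 0 70;-0.01 0.01 0.9 0 70;-0.01 0.01 0.9 0 70;-0.01 0.01 0.9 0 70",
)

```text
time_s: 7.8
tcp_pos: [0.5637, -0.2141, 0.1796]
tool_rot: [[0.313, 0.95, -0.002], [0.95, -0.313, 0.002], [0.001, -0.003, -1.0]]
wrist_force: [0.7, -0.8, -0.5]
gripper_width: 0.0699
grasp_force: 0.0
```

>>> step_arm(
  deltas="0 0 0.2 0 70;0 0 0.4 0 70;0 0 0.57 0 70;0 0 0.57 0 70;0 0 0.57 0 0;0 0 0.57 0 0;0 0 0.57 0 0;0 0 0.57 0 0;0 0 0.57 0 0;0 0 0.57 0 0;0 0 0.57 0 0;0 0 0.57 0 0;0 0 0.57 0 0;0 0 0.57 0 0;0 0 0.57 0 0",
)

```text
time_s: 9.05
tcp_pos: [0.5637, -0.2166, 0.1227]
tool_rot: [[0.316, 0.949, -0.0], [0.949, -0.316, 0.0], [0.0, -0.0, -1.0]]
wrist_force: [0.2, 1.0, 0.4]
gripper_width: 0.0116
grasp_force: 30.0
```

The bar is gripped at 11.6 mm with 30 N. I'll lift straight up first.

>>> step_arm(
  deltas="0 0 -0.1 0 0;0 0 -0.3 0 0;0 0 -0.5 0 0;0 0 -0.7 0 0;0 0 -0.9 0 0;0 0 -1 0 0;0 0 -1 0 0",
)

```text
time_s: 9.63
tcp_pos: [0.5647, -0.2168, 0.2251]
tool_rot: [[0.316, 0.949, 0.004], [0.949, -0.316, -0.001], [0.0, 0.005, -1.0]]
wrist_force: [0.4, -0.8, -4.4]
gripper_width: 0.012
grasp_force: 30.0
```

>>> step_arm(
  deltas="0 0 -0.2 0 0;0 0 -0.4 0 0;0 0 -0.6 0 0;0 0 -0.8 0 0;0 0 -1 0 0;0 0 -1 0 0",
)

```text
time_s: 10.13
tcp_pos: [0.5651, -0.2167, 0.3254]
tool_rot: [[0.316, 0.949, 0.006], [0.949, -0.316, -0.002], [0.0, 0.006, -1.0]]
wrist_force: [1.2, 0.4, -3.3]
gripper_width: 0.0116
grasp_force: 30.0
```

>>> step_arm(
  deltas="0.1 -0.03 -0.1 0 0;0.3 -0.08 -0.2 0 0;0.5 -0.13 -0.22 0 0;0.7 -0.2 -0.22 0 0;0.9 -0.25 -0.22 0 0;1 -0.27 -0.22 0 0;1 -0.27 -0.22 0 0",
)

```text
time_s: 10.72
tcp_pos: [0.5695, -0.1085, 0.3434]
tool_rot: [[0.31, 0.951, -0.003], [0.951, -0.31, 0.004], [0.003, -0.004, -1.0]]
wrist_force: [-0.6, 1.2, -3.9]
gripper_width: 0.0117
grasp_force: 30.0
```

Run:
```python
from h import *
a=snap('scene','s4')
cv2.imwrite('pics/c4.png',cv2.resize(cv2.imread('pics/s4.png')[100:280,130:370],(720,540)))
o=env.get_obs();print(o['tcp_pos'],o['wrist_force'],o['moment'],o['gripper_width'])
```

```text
[ 0.56945939 -0.11158988  0.34359746] [-0.29677696 -0.31570263 -3.5696357 ] [-0.11075831 -0.06321086 -0.07266567] 0.011346503909897202
```

View pics/c4.png

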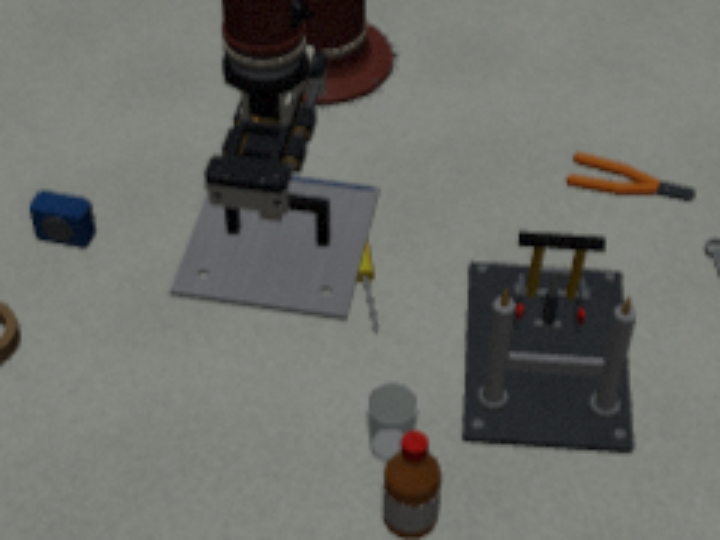

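The plate is held level. Its holes are at about (198,191) and (239,196) px in the scene view. I'll measure how the plate sits in the grip.

```bash
cat >> m.py <<'E'
def plate(f,p1,p0,z,r=2):
    W=np.array([onz(f,*cen(f,*p,r),z) for p in (p1,p0)]); v=W[1]-W[0]; yaw=np.degrees(np.arctan2(v[1],v[0]))
    a=np.radians(yaw-90); return W,yaw,np.linalg.norm(v),W.mean(0)-.06*np.array([np.cos(a),np.sin(a),0])
E
python3 - <<'E'
from m import *
f=load('s4');W,yaw,d,c=plate(f,(197.7,191),(238.7,196.3),.2265)
o=env.get_obs();R=o['tool_rot'];print(W,yaw,d,c,np.degrees(np.arctan2(R[1,0],R[0,0])))
print('plate origin in tool',R.T@(c-o['tcp_pos']))
g=load('scene0');W,yaw,d,c=plate(g,(167.9,240.9),(204.6,246.5),.006);print('before',yaw,d,c)
# pin tips (brass) in scene
hsv=cv2.cvtColor(f['frame'],cv2.COLOR_RGB2HSV)
for n,y in(('pin0',60),('pin1',-60)):
    u=proj(f,st(80,y,182)); w=hsv[int(u[1])-7:int(u[1])+8,int(u[0])-7:int(u[0])+8]
    m=((w[...,1]>110)&(w[...,0]>8)&(w[...,0]<30)).astype(np.uint8);ys,xs=np.nonzero(m)
    print(n,u,len(xs),xs.mean()+int(u[0])-7,ys.mean()+int(u[1])-7,xs.tolist(),ys.tolist())
E
```

```text
[[ 0.61282373 -0.18288342  0.2265    ]
 [ 0.65011589 -0.06818698  0.2265    ]] 71.98869388473446 0.12060670725583904 [ 0.57441008 -0.10698292  0.2265    ] 71.76262905478245
plate origin in tool [0.0059437  0.00356556 0.1170876 ]
before 72.34510078016542 0.12069274004966958 [ 0.5681596 -0.2174293  0.006    ]
pin0 [339.85391941 200.36766474] 6 338.3333333333333 201.83333333333334 [7, 6, 7, 6, 6, 6] [7, 8, 8, 9, 10, 11]
pin1 [299.19907289 197.78214376] 17 301.52941176470586 197.0 [14, 14, 14, 14, 14, 14, 6, 14, 5, 6, 14, 5, 6, 5, 6, 5, 6] [1, 2, 3, 4, 5, 6, 7, 7, 8, 8, 8, 9, 9, 10, 10, 11, 11]
```

Run:
```python
from m import *
for n in('top0','scene0','s3','s4'):
    f=load(n);hsv=cv2.cvtColor(f['frame'],cv2.COLOR_RGB2HSV).astype(int);fr=f['frame'].astype(int)
    for k,y in(('pin0',60),('pin1',-60)):
        P=st(80,y,178);u=proj(f,P);foot=proj(f,st(80,y,166.5));tip=proj(f,st(80,y,188.5))
        x0,y0=int(u[0])-4,int(u[1])-6
        w=fr[y0:y0+13,x0:x0+9];b=np.clip(w[...,0]-w[...,2]-12,0,None)  # red-blue: brass
        yy,xx=np.mgrid[y0:y0+13,x0:x0+9];c=((xx*b).sum()/b.sum(),(yy*b).sum()/b.sum())
        print(n,k,'pred foot',foot.round(1),'tip',tip.round(1),'meas',np.round(c,2),'world@178-pred',((onz(f,*c,.177)-st(80,y,177))*1e3).round(1)[:2])
        if n in('top0','s3'): print(b if n=='top0' else b)
```

```text
top0 pin0 pred foot [180.3 151.7] tip [178.5 149.9] meas [180.2 151.3] world@178-pred [-1.4 -2.1]
[[0 0 0 0 0 0 0 0 0]
 [0 0 0 0 0 0 0 0 0]
 [0 0 0 0 0 0 0 0 0]
 [0 0 0 0 0 0 0 0 0]
 [0 0 0 0 0 0 0 0 0]
 [0 0 0 0 0 0 0 0 0]
 [0 0 0 0 0 0 0 0 0]
 [0 0 0 0 0 6 1 0 0]
 [0 0 0 0 0 2 1 0 0]
 [0 0 0 0 0 0 0 0 0]
 [0 0 0 0 0 0 0 0 0]
 [0 0 0 0 0 0 0 0 0]
 [0 0 0 0 0 0 0 0 0]]
top0 pin1 pred foot [220.1 158.8] tip [219.1 157.1] meas [220.14 158.57] world@178-pred [-1.8 -1.4]
[[0 0 0 0 0 0 0 0 0]
 [0 0 0 0 0 0 0 0 0]
 [0 0 0 0 0 0 0 0 0]
 [0 0 0 0 0 0 0 0 0]
 [0 0 0 0 0 0 0 0 0]
 [0 0 0 0 0 0 0 0 0]
 [0 0 0 0 0 0 0 0 0]
 [0 0 0 0 0 3 0 0 0]
 [0 0 0 0 0 3 1 0 0]
 [0 0 0 0 0 0 0 0 0]
 [0 0 0 0 0 0 0 0 0]
 [0 0 0 0 0 0 0 0 0]
 [0 0 0 0 0 0 0 0 0]]
scene0 pin0 pred foot [339.1 203.9] tip [340.2 198.9] meas [338.4  201.61] world@178-pred [-0.  -3.7]
scene0 pin1 pred foot [298.7 201.3] tip [299.4 196.3] meas [301.02 201.31] world@178-pred [10.2  3.8]
s3 pin0 pred foot [339.1 203.9] tip [340.2 198.9] meas [338.41 201.58] world@178-pred [-0.2 -3.6]
[[ 0  0  0  0  0  0  0  0  0]
 [ 0  0  0  0  0  0  0
[... 323 characters left out ...]
0  0  0  0  0]]
s3 pin1 pred foot [298.7 201.3] tip [299.4 196.3] meas [300.99 201.27] world@178-pred [10.   3.8]
[[ 0  0  0  0  0  0  0  0  0]
 [ 0  0  0  0  0  0  0  0  0]
 [ 0  0  0  0  0  0  0  0  0]
 [ 0  0  0  0  0  0  0  0  0]
 [ 0  0  0 10  0  0  0  0  0]
 [ 0  0  0 33  3  0  0  0  0]
 [ 0  0 10 32  9  0  0  0  0]
 [ 0  0 18 31 10  0  0  0  0]
 [ 0  0 22 28  7  0  0  0  0]
 [ 0  0 18 17  0  0  0 32 62]
 [ 0  0  0  0  0  0  0 59 93]
 [ 0  0  0  0  0  0  0 62 86]
 [ 0  0  0  0  0  0  0 39 51]]
s4 pin0 pred foot [339.1 203.9] tip [340.2 198.9] meas [338.4  201.56] world@178-pred [-0.2 -3.6]
s4 pin1 pred foot [298.7 201.3] tip [299.4 196.3] meas [301.   201.31] world@178-pred [10.2  3.7]
```

>>> step_arm(
  deltas="0.1 -0.03 0 0 0;0.3 -0.08 0 0 0;0.5 -0.13 0 0 0;0.7 -0.19 0 0 0;0.88 -0.24 0 0 0;0.94 -0.255 0 0 0",
)

```text
time_s: 11.27
tcp_pos: [0.5752, -0.0128, 0.3446]
tool_rot: [[0.313, 0.95, -0.0], [0.95, -0.313, 0.003], [0.003, -0.001, -1.0]]
wrist_force: [-0.4, 1.3, -4.5]
gripper_width: 0.0116
grasp_force: 30.0
```

>>> step_arm(
  deltas="0.2 -0.05 0 0 0;0.4 -0.11 0 0 0;0.6 -0.16 0 0 0;0.8 -0.22 0 0 0;0.94 -0.255 0 0 0",
)

```text
time_s: 11.68
tcp_pos: [0.5809, 0.082, 0.3445]
tool_rot: [[0.317, 0.948, -0.0], [0.948, -0.317, 0.0], [0.0, -0.001, -1.0]]
wrist_force: [-0.0, 0.2, -4.0]
gripper_width: 0.0119
grasp_force: 30.0
```

>>> step_arm(
  deltas="0.2 -0.05 0 -0.003 0;0.4 -0.11 0 -0.006 0;0.6 -0.16 0.05 -0.01 0;0.8 -0.22 0.1 -0.014 0;0.9 -0.245 0.15 -0.018 0;0.94 -0.255 0.17 -0.018 0;0.94 -0.255 0.17 -0.018 0;0.94 -0.255 0.17 -0.018 0",
)

```text
time_s: 12.35
tcp_pos: [0.5869, 0.1764, 0.3275]
tool_rot: [[0.21, 0.978, -0.0], [0.978, -0.21, -0.002], [-0.002, 0.0, -1.0]]
wrist_force: [-0.3, 0.1, -4.9]
gripper_width: 0.0117
grasp_force: 30.0
```

Run:
```python
from h import *
snap('scene','s5');snap('top','t5')
A=cv2.resize(cv2.imread('pics/s5.png')[140:260,270:390],(400,400),interpolation=cv2.INTER_CUBIC);B=cv2.resize(cv2.imread('pics/t5.png')[120:240,140:260],(400,400),interpolation=cv2.INTER_CUBIC)
cv2.imwrite('pics/c5.png',np.hstack([A,B]))
o=env.get_obs();R=o['tool_rot'];print(o['time_s'],o['tcp_pos'],R.round(4).tolist(),np.degrees(np.arctan2(R[1,0],R[0,0])),o['wrist_force'])
```

```text
12.45 [0.58705152 0.17625665 0.32799019] [[0.2104, 0.9776, 0.0007], [0.9776, -0.2104, -0.0017], [-0.0016, 0.0011, -1.0]] 77.85219524596606 [ 0.52715963 -0.56497982 -4.3762792 ]
```

View pics/c5.png

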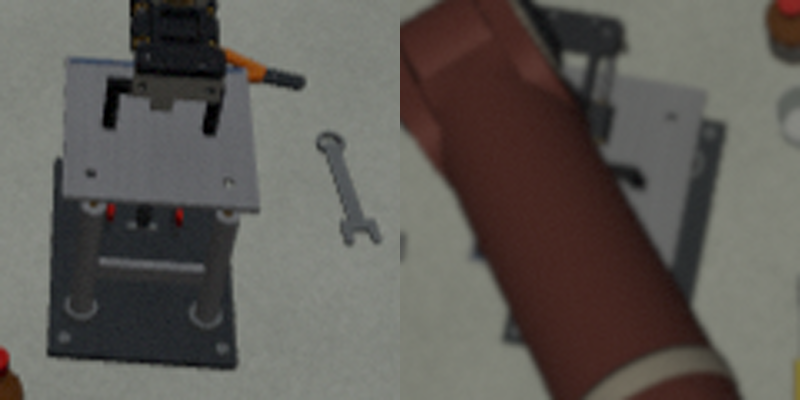

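The scene crop shows the plate over the stand, with its holes at about (297,192) and (339,195) px and the pins just below. The top view shows hole1 at about (221,155). I'll now compare the hole and pin positions.

Run:
```python
from m import *
f=load('s5');t=load('t5');g=cv2.cvtColor(f['frame'],cv2.COLOR_RGB2GRAY)
print(g[187:200,292:304]);print(g[189:202,332:346])
gt=cv2.cvtColor(t['frame'],cv2.COLOR_RGB2GRAY);print(gt[150:161,216:227])
o=env.get_obs();R=o['tool_rot'];T=o['tcp_pos']
for n,(x,y) in (('hole1',(-60,60)),('hole0',(60,60))):
    X=T+R@np.array([x/1e3,y/1e3,.1167]); print(n,'nominal px scene',proj(f,X),'top',proj(t,X))
for n,p in(('pin1',(297.84,198.9)),('pin0',(338.4,201.58))): print(n,(onz(f,*p,.175)*1e3).round(1))
```

```text
[[ 98 102  99 101 101 103 102 101 100 100 102 103]
 [ 99 102  98 101 102 102 102 102 102 101 101  99]
 [100 100 101  99 101 104 102 103 102 100 101 100]
 [ 99 100  99  98  85  88  96 101 101  99 101 103]
 [101 101  99  84  55  62  72 101 100 102 101 100]
 [101 100 101  88  51  41  59 101 101 101 102 102]
 [ 99 100 101  99  86  87  87 104 101 100 100 103]
 [103 101 101 100 103 102 103 100  99 100 100 102]
 [ 99 100 100 102 103 105 102 101 102 103 101 101]
 [100 102 100 102 103 102 103 103 101 103 103 103]
 [101 102 101 102 103 104 103 101 102 102 101 103]
 [ 95  95  95  96  99 102 103 102 106 102 101 100]
 [ 67  67  68  69  73  77  76  77  82  84  82  82]]
[[ 98  97 102 100  98  98 100  97 100 100 100  98  98 100]
 [ 99 100 100 101  98  97  99  98 100  99  99  98  98  97]
 [ 99 100 101 101  97  96  97  96 100 100 100  99 100  98]
 [ 98 100 101 100  99 101 100  98  97 100 100  99  99  98]
 [100 100  99 100  97  80  80  86  99  99  98  99  98  97]
 [ 99  99 102  99  94  72  92  69  86 100  98  98  98  96]
 [101 103  99 100  98  84 116  97  94  99 100 100  98  96]
 [ 99 101 100 100  99  
[... 365 characters left out ...]
 100 101 100]
 [100 101 100 101 100 100 100 100 100 101 100]
 [100 101 101  99  99  99  99  99 100  99  99]
 [100 100  98  97  93  91  94  97  98  99 100]
 [100 100  98  92  82  78  83  92  98  99  99]
 [ 99 101  98  90  81  76  81  92  98  99  99]
 [ 99  99  97  94  92  91  89  95  99  99  98]
 [100  99  99  99  97  98  97  97  99  99  97]
 [100  99  99 101  99 100  99  98  98  99  97]
 [ 99  99 100 101 101 100  98  99  99  98  98]
 [100 101 101 100 100  99  99  98  99  97  97]]
hole1 nominal px scene [296.89383213 191.4448107 ] top [221.50676864 154.93583599]
hole0 nominal px scene [338.23209173 194.14292468] top [180.0474786  147.52112028]
pin1 [630.  111.4 175. ]
pin0 [655.5 228.9 175. ]
```

The holes line up with the tool's nominal pose in the scene view. Relative to them, the pins call for a plate origin of about (584.2, 182.7). I'll correct for that and lower part way.

>>> step_arm(
  deltas="0.03 -0.02 0 0 0;0.057 -0.041 0 0 0;0.057 -0.041 0.05 0 0;0.057 -0.041 0.1 0 0;0.057 -0.041 0.16 0 0;0.057 -0.041 0.21 0 0;0.057 -0.041 0.21 0 0;0.057 -0.041 0.21 0 0",
)

```text
time_s: 13.12
tcp_pos: [0.5836, 0.1844, 0.3061]
tool_rot: [[0.208, 0.978, -0.001], [0.978, -0.208, -0.001], [-0.001, -0.001, -1.0]]
wrist_force: [0.6, -1.1, -5.3]
gripper_width: 0.0116
grasp_force: 30.0
```

Run:
```python
from m import *
snap('scene','s6');f=load('s6')
A=cv2.resize(cv2.imread('pics/s6.png')[170:230,280:360],(800,600),interpolation=cv2.INTER_CUBIC);cv2.imwrite('pics/c6.png',A)
o=env.get_obs();R=o['tool_rot'];T=o['tcp_pos'];print(o['time_s'],T,np.degrees(np.arctan2(R[1,0],R[0,0])),o['wrist_force'],o['moment'])
for n,(x,y) in (('hole1',(-60,60)),('hole0',(60,60))): print(n,'nominal px',proj(f,T+R@np.array([x/1e3,y/1e3,.1167])))
```

```text
13.1667 [0.58365032 0.18459136 0.3065183 ] 78.01503591177048 [ 0.2697625  -0.39492613 -4.99365201] [-0.18359402 -0.09823436 -0.00162892]
hole1 nominal px [298.91323288 195.40631811]
hole0 nominal px [339.68328861 197.9715508 ]
```

View pics/c6.png

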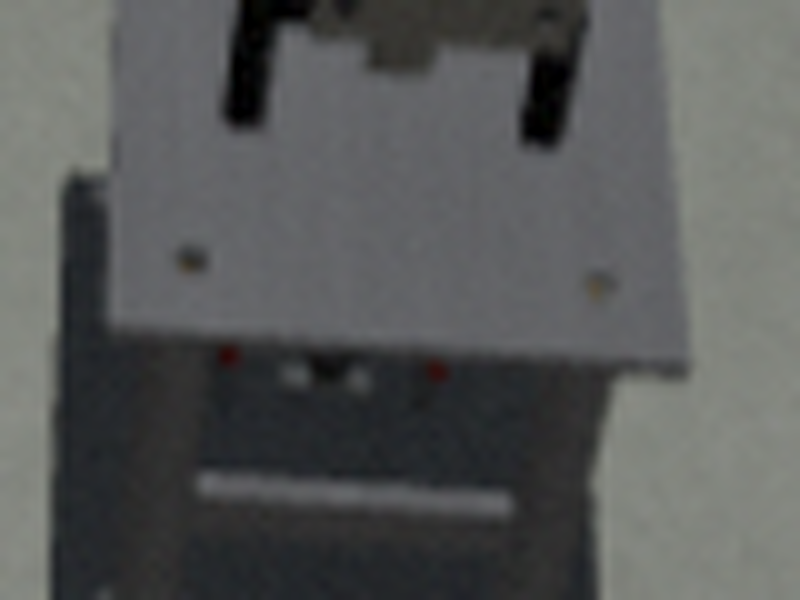

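Brass pin tips show inside both holes, at crop (190,263) and (597,287), slightly left of centre. I'll make a small sideways correction and lower further.

>>> step_arm(
  deltas="-0.017 0.009 0 0 0;-0.017 0.009 0 0 0;-0.017 0.009 0.03 0 0;-0.017 0.009 0.06 0 0;-0.017 0.009 0.06 0 0;-0.017 0.009 0.06 0 0",
)

```text
time_s: 13.67
tcp_pos: [0.5842, 0.1831, 0.3006]
tool_rot: [[0.207, 0.978, 0.0], [0.978, -0.207, 0.0], [0.0, 0.0, -1.0]]
wrist_force: [0.5, -0.3, -4.6]
gripper_width: 0.0114
grasp_force: 30.0
```

Run:
```python
from m import *
f=snap('scene','s7');fr=f['frame'].astype(int)
o=env.get_obs();R=o['tool_rot'];T=o['tcp_pos'];print(o['time_s'],T,np.degrees(np.arctan2(R[1,0],R[0,0])),o['wrist_force'],o['moment'])
for n,(x,y) in (('hole1',(-60,60)),('hole0',(60,60))):
    p=proj(f,T+R@np.array([x/1e3,y/1e3,.1167]));u,v=p.astype(int);print(n,p,(u-4,v-5));print(fr[v-5:v+6,u-4:u+6].mean(2).astype(int));print((fr[...,0]-fr[...,2])[v-5:v+6,u-4:u+6])
```

```text
13.7167 [0.58418232 0.18308883 0.30073261] 78.04366373377007 [ 1.4868162   1.36329005 -4.3479311 ] [-0.12120805 -0.26110215 -0.05454603]
hole1 [298.32018475 196.93891132] (np.int64(294), np.int64(191))
[[ 98 100 100  99 103 101 101 100 100  99]
 [101 100  98 103 101 105 101 102 102 102]
 [101 100  99 101 101 101 101 103 100 103]
 [101  97 100 102 104 103 103 101 100 100]
 [101 101 101 101 103 103 103 103 102 100]
 [102 102  97  83  80  83  94 103 103 102]
 [103 103  95  66  49  58  89 103 103 102]
 [ 99 101  97  87  74  67  97 101 103 101]
 [100 100 100 101  97  93 103 103 102 102]
 [101 102 101  99 101 104 101 105 102 102]
 [ 99 100 100 102 105 103 101 104 104 103]]
[[-4 -5 -5 -4 -3 -3 -5 -5 -4 -6]
 [-5 -6 -5 -3 -4 -4 -5 -5 -5 -5]
 [-4 -5 -6 -3 -5 -4 -5 -5 -4 -4]
 [-5 -6 -3 -5 -4 -4 -5 -4 -6 -5]
 [-5 -5 -3 -4 -3 -6 -2 -3 -5 -3]
 [-5 -4 -3  3 13  6 -5 -5 -4 -5]
 [-3 -3 -4 11 43 16 -3 -5 -3 -4]
 [-4 -3 -3  4 18 12 -2 -4 -3 -4]
 [-4 -3 -4 -4 -1  1 -5 -4 -5 -5]
 [-6 -6 -3 -6 -5 -4 -4 -3 -4 -5]
 [-5 -5 -3 -4 -5 -5 -2 -2 -3 -5]]
hole0 [338.98162544 199.47108009] (np.int64(334), np.int64(194))
[[ 99 101  99  99  97  99 100  99 100 101]
 [101 101 100  98  98  98  99 101 100  97]
 [101 103  98  96  98  97  97 100 100 101]
 [ 99 103  99  98  98  99  99 101 100 101]
 [101 102  99  98  93  92  99 101 101 100]
 [ 99 101 102  89  70  67  75 100 101  99]
 [101 101  97  90  68  43  59  98 100 100]
 [102 100 101  99  87  84  87 100 102 100]
 [101 100 101  99  99 100  99 100  99 102]
 [101 100  99 100  99  98  97 100 100 102]
 [101 102 100 102  99  97  98  99 101  99]]
[[-4 -4 -4 -4 -4 -5 -5 -4 -6 -5]
 [-4 -4 -4 -3 -4 -4 -3 -5 -4 -4]
 [-4 -5 -4 -5 -3 -5 -3 -4 -3 -4]
 [-3 -6 -4 -5 -4 -5 -4 -4 -5 -4]
 [-6 -4 -4 -3  0 12 -4 -4 -5 -5]
 [-5 -4 -4  0  8 32 -3 -4 -4 -4]
 [-5 -4 -4 -3 20 41  3 -3 -6 -4]
 [-4 -4 -3 -2  4  6  0 -4 -4 -4]
 [-4 -4 -3 -3 -5 -4 -4 -5 -3 -5]
 [-4 -3 -4 -4 -4 -4 -3 -5 -4 -4]
 [-5 -4 -3 -4 -5 -4 -3 -3 -5 -3]]
```

Both pins are centred in the holes to within about 0.3 px, with no contact force. I'll keep lowering.

>>> step_arm(
  deltas="0 0 0.015 0 0;0 0 0.03 0 0;0 0 0.045 0 0;0 0 0.06 0 0;0 0 0.06 0 0",
)

```text
time_s: 14.13
tcp_pos: [0.5843, 0.1829, 0.2946]
tool_rot: [[0.207, 0.978, 0.001], [0.978, -0.207, -0.0], [-0.0, 0.001, -1.0]]
wrist_force: [1.6, -1.2, -5.3]
gripper_width: 0.0117
grasp_force: 30.0
```

Run:
```python
from m import *
o=env.get_obs();print(o['time_s'],o['tcp_pos'],o['wrist_force'],o['moment'])
```

```text
14.1333 [0.58433093 0.18291051 0.29455219] [ 1.58426333 -1.16576478 -5.29507546] [-0.18267319 -0.43774503 -0.06609742]
```

>>> step_arm(
  deltas="0 0 0.015 0 0;0 0 0.03 0 0;0 0 0.045 0 0;0 0 0.05 0 0;0 0 0.055 0 0;0 0 0.055 0 0",
)

```text
time_s: 14.63
tcp_pos: [0.5844, 0.183, 0.2894]
tool_rot: [[0.207, 0.978, 0.001], [0.978, -0.207, -0.0], [0.0, 0.001, -1.0]]
wrist_force: [2.2, -1.5, -3.6]
gripper_width: 0.0115
grasp_force: 30.0
```

Run:
```python
from m import *
o=env.get_obs();print(o['time_s'],o['tcp_pos'],o['wrist_force'],o['moment'])
```

```text
14.6333 [0.58435085 0.1829762  0.2893788 ] [ 2.22265732 -1.49475511 -3.57778651] [-0.26582456 -0.5427228  -0.05546325]
```

>>> step_arm(
  deltas="0 0 0.005 0 0;0 0 0.01 0 0;0 0 0.01 0 0",
)

```text
time_s: 14.88
tcp_pos: [0.5845, 0.1829, 0.2891]
tool_rot: [[0.208, 0.978, 0.002], [0.978, -0.208, -0.0], [0.0, 0.002, -1.0]]
wrist_force: [1.1, -1.9, 0.8]
gripper_width: 0.0121
grasp_force: 30.0
```

The vertical force has gone from -5 N to +0.8 N, so the plate is bearing on the stand. I'll release and rise.

>>> step_arm(
  deltas="0 0 0 0 20;0 0 0 0 40;0 0 0 0 60;0 0 0 0 60;0 0 0 0 60;0 0 0 0 60;0 0 0 0 60;0 0 0 0 60",
)

```text
time_s: 15.55
tcp_pos: [0.584, 0.1832, 0.2882]
tool_rot: [[0.207, 0.978, -0.0], [0.978, -0.207, 0.0], [0.0, -0.0, -1.0]]
wrist_force: [-0.4, 0.3, -0.2]
gripper_width: 0.0584
grasp_force: 0.0
```

>>> step_arm(
  deltas="0 0 -0.05 0 60;0 0 -0.2 0 60;0 0 -0.4 0 60;0 0 -0.6 0 60;0 0 -0.8 0 60;0 0 -1 0 60;0 0 -1 0 60",
)

```text
time_s: 16.13
tcp_pos: [0.5853, 0.1841, 0.3933]
tool_rot: [[0.207, 0.978, 0.009], [0.978, -0.207, 0.004], [0.005, 0.008, -1.0]]
wrist_force: [0.7, 0.7, 1.1]
gripper_width: 0.0593
grasp_force: 0.0
```

>>> step_arm(
  deltas="-0.3 0 0 0 60;-0.6 0 0 0 60;-0.9 0 0 0 60;-1 0 0 0 60;-1 0 0 0 60",
)

```text
time_s: 16.55
tcp_pos: [0.5632, 0.0815, 0.3878]
tool_rot: [[0.213, 0.977, -0.001], [0.977, -0.213, -0.002], [-0.003, -0.0, -1.0]]
wrist_force: [-0.8, 0.4, 0.1]
gripper_width: 0.0601
grasp_force: 0.0
```

>>> step_arm(
  deltas="-0.3 0 0 0 60;-0.6 0 0 0 60;-0.9 0 0 0 60;-1 0 0 0 60;-1 0 0 0 60;-1 0 0 0 60",
)

```text
time_s: 17.05
tcp_pos: [0.543, -0.0104, 0.3882]
tool_rot: [[0.205, 0.979, 0.0], [0.979, -0.205, 0.002], [0.002, -0.0, -1.0]]
wrist_force: [-0.1, 0.8, 0.4]
gripper_width: 0.0601
grasp_force: 0.0
```

Run:
```python
from m import *
f=snap('scene','s8');t=snap('top','t8')
A=cv2.resize(cv2.imread('pics/s8.png')[150:270,270:390],(400,400),interpolation=cv2.INTER_CUBIC);B=cv2.resize(cv2.imread('pics/t8.png')[120:240,150:270],(400,400),interpolation=cv2.INTER_CUBIC)
cv2.imwrite('pics/c8.png',np.hstack([A,B]))
off=np.array([-.002,-.0028,0])
for y in(-60,60): print('seated hole px, tip px',proj(f,st(80,y,172.5)+off),proj(f,st(80,y,188.5)+off))
print([proj(f,st(20+a,b,172.5)+off).round(1).tolist() for a,b in((90,-85),(90,85),(-90,85),(-90,-85))])
print(env.get_obs()['tcp_pos'])
```

```text
seated hole px, tip px [297.86618815 199.53866413] [298.32407827 195.88528163]
seated hole px, tip px [338.2770519  202.11633832] [339.08404962 198.46975288]
[[289.3, 206.5], [347.4, 210.2], [343.6, 168.0], [290.4, 164.8]]
[ 0.54298457 -0.00933954  0.38829361]
```

View pics/c8.png

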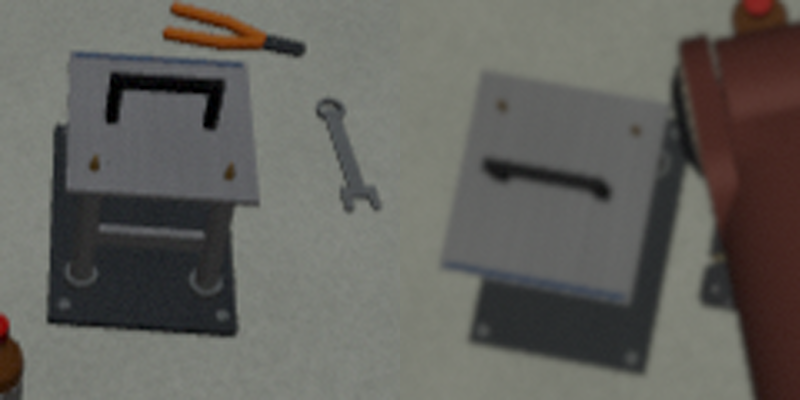

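The scene crop shows both pins standing through the holes at (95,163) and (230,172). The plate corners are within about 1 px of the predicted seated position, and the blue edge is over the leg. The gripper is clear and the bystanders in these crops look undisturbed, so I'll hand in.

```bash
python3 -c "
from cell import env
print(env.finish_job())"
```

```text
the job is handed in; nothing more can be done
None
```

The job is handed in: the prop leg is locked, the plate sits on the pillars with both pins through its holes and its blue edge over the leg's roller, and the gripper has let go; the hand-in call gave no verdict.

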